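Raise the fruit press plate with its reversible ratchet

ROBOT

A 6-joint arm with a two-finger parallel gripper is mounted at the origin on a cart in front of the work surface, level with it; the furniture and walls round the work are solid. World frame = base frame: x ahead of the robot, y to its left, z up, the work surface at z = 0. Lengths are in m, angles in rad, forces in N, time in s.
With the tool pointing down it reaches from about 0.25 to 0.85 m from the base axis. Payload 12.5 kg.
Tool frame: the origin (TCP) lies between the finger pads; the fingertips stand 11 mm ahead of it and the grasp point (between the pads) lies 8 mm behind it (robot.nose_length is the distance from the TCP to the fingertips, in m); x points along the fingers, z is the direction in which the jaws open and shut, and the axes are right-handed (so a half turn about x gives the same grasp; the last joint's range is limited). The gripper opens to 93 mm and grips with 3 to 60 N. Pads are 15 mm wide; open, the fingers measure 128 mm over their backs; the gripper's body (75 mm by 188 mm) begins 65 mm behind the grasp point.
Start: joints at [1.145, 0.351, 1.652, -0, 1.139, -0.085], TCP at [0.184, 0.518, 0.23] pointing down, gripper open.
Joint ranges: [-2.75, 2.75], [-0.79, 2.1], [0.01, 2.65], [-1.57, 4.71], [0.07, 3.14], [-2.87, 2.87]. Speed limits (rad/s): [2.22, 2.22, 2.79, 3.14, 3.14, 3.14].

INTERFACE

Orientations are given as a unit quaternion [x, y, z, w].
In Python, from plant import get_state, get_image, calibration, robot, find_in, tip_of gives the robot as it stands.
- The arm moves only by the tool move_arm, never from a script. Its argument "deltas" is text: rows parted by semicolons, each of 4 numbers parted by spaces: the shift along the tool's x, y, z in m, then the turn about the tool's x in rad. In form: tx ty tz twist; .... A call has 1 to 12 rows; each row shifts and turns the commanded pose from where the row before left it, along the tool's axes as they then stand; what a row does not reach is not made up. A row lasts 1/8 s, in which the tool goes at most 62.5 mm and 10.7 degrees, less where a joint would pass 70% of its speed; a pose out of reach is approached as far as the arm can. A call with a gripper value outside its range is refused whole. "jaw" is the finger opening in m, from 0 to 0.093, set as the call begins (left out, the last holds). The fingers move at their own pace and stop on an object; the grip force is fixed at half the most. Time passes only in rows, so rows that do not move let the fingers close. It gives the time, the measured TCP pose, the force and the opening at its end, in the units of the state.
- get_state(): the state, without advancing time (a new reading comes with each control period).
- get_image(name): name is "side" or "top"; returns (picture, depth): 384x512x3 uint8, blue, green, red; 384x512 float32, m along the optical axis (not along the pixel's ray), 0 where there is no reading.
- calibration(name): a dict with "K" (3x3 intrinsics, pixels), "cam_to_world" (4x4, takes a point from camera to world coordinates). Camera axes: x right, y down, z forward; pixel columns grow to the right and rows downward; lengths in m; the calibration is good to about 2 mm. A picture is of the moment at which its call begins. calibration takes no time and is no camera call.
- robot.job_done(): hands the job in, once; it reports no verdict.
Trained networks look in the newest picture that a camera, given by its name, has taken for a name from the list of things; names that differ only in an ending like _2 or _b are one class to them, and where a whole thing is asked for, a point or a joint stands for the part that bears it (a point fixed in the world has none). Each returns a list of dicts, best first, with "confidence" (0 to 1); they miss things now and then, are a little off and sometimes report something else, mostly with a low value. They report only what shows in the picture. A call takes as long as a camera call.
- find_in(camera, name): "box" ([left, top, width, height] in pixels, round what is visible of it).
- tip_of(camera, name): "centre" ([column, row] in pixels: a listed point, or the origin of a listed thing).
The state is a dict: "time": time; "q": joint angles; "qvel": joint speeds; "joint_torque": joint torques, N m; "ee_pos": TCP position; "tool_rot": TCP orientation; "ft_force": force on the tool from outside, world axes, zero at the start; "torque": the same for the moment, N m; "finger_gap": finger opening in m.
Only numpy, scipy, OpenCV 4.12 (cv2) and the standard library are available. Lean on these libraries where they do the work, as an engineer would, in place of code of your own. Each camera call takes 0.05 s, during which the arm holds its last target.

TASK

The little fruit press still has its ratchet set to screw the plate down. Flip the small red pawl lever on the ratchet head over to the green dot (raise), then swing the press handle back and forth until the round wooden pressing plate stands at least 1 cm above the rim of the basket. Leave the lever on the green side, let go of the press, and do not disturb the drinking glass standing beside it.

Things in the scene. Friction and masses are not known exactly. Their poses are not given: they have to be found in the camera images.
- press_axis (a point): On the upright axis of the fruit press, 200 mm up; the handle turns about it. x points to the press's back, y to its left seen from the robot. White base 200 x 230 mm, slatted basket 134 mm across with rim 98 mm up, two posts, dark crossbeam (top 168 mm). The steel screw comes up here; its top is about 216 mm up at the start and rises with the plate, to 261 mm at most.
- handle_grip (a point): Upright round wooden grip at the end of the dark ratchet handle, 23 mm across, 202 to 252 mm up; this point is on its centre line at 230 mm, 122 mm from press_axis. The flat arm below is 185 to 197 mm up. The handle swings level towards the robot; take the grip from above and follow the arc about press_axis. It needs 2 to 4 N at the grip and stays where left.
- lever_tip (a point): Red upright thumb post, 11 mm across, at the tip of the red pawl lever on the ratchet head: this point is on its centre line 226 mm up (post top 234, lever bar 204-212, head top 203 mm). The lever's upright pivot is on the line from press_axis to the grip, 50 mm from the axis; the post is 24 mm from the pivot, on the grip's side. Push it sideways with about 1 N; it rides on the handle.
- pawl_lever (a joint): Red lever's angle on the handle, counter-clockwise from above, 0 to 0.9 rad, stays where left. 0: 0.45 rad to the white dot's side (lowers the plate, driving on clockwise swings). 0.9: 0.45 rad to the green dot's side (raises it, driving on counter-clockwise swings, slipping back). Seen from the grip's end looking at the press, white is left and green right.
- press_handle (a joint): Handle angle, -0.65 to 0.65 rad between stops, counter-clockwise from above as it grows; at 0 it points along the press's -x axis, roughly to the robot. Starts within 0.3 of 0. The ratchet has 18 teeth: up to 20 degrees of each driving swing may pass before a tooth catches.
- press_plate (a joint): Height (m) of the round wooden pressing plate, 108 mm across and 12 mm thick. At 0 its underside is 88 mm above the worktop, 10 mm below the basket's rim; at 0.020 it is 10 mm above the rim; upper stop 0.045. Starts within 3 mm of 0. A full turn of the nut lifts 72 mm, so about 1.8 rad of driving swing is needed, in two to four swings.
- glass: Clear tapered drinking glass, 69 mm across, 112 mm tall, on the worktop left of the press; origin at the centre of its underside. Leave it alone.

How it is judged:
By the outcome, as a careful person would: the job done as asked, in the order asked, and still so for the second after the job is handed in, with the robot touching nothing.
It also fails if it takes over 54 s, if anything falls off the work surface, if the arm or the gripper's body presses on something with over 40 N, if the wrist force passes 120 N, or if a joint passes its speed limit or range.

## Working session

There is one attempt and no reset: what is moved stays moved. The work goes in short steps, Python scripts to look and compute and a tool call to move; the robot and the scene stay as the last step left them, time stands still between calls to the robot, and variables do not carry over. Pictures are saved under pics/ and viewed, and the job is handed in when it is done.

Besides the shell and the picture viewer there is one more tool, called after "Request:" by a JSON object that holds its "api" and its "payload", one argument or row to a line. move_arm: Moves the arm, as the interface text tells. Its arguments: {"type":"object","properties":{"deltas":{"type":"string"},"jaw":{"type":"number"}},"required":["deltas"]}

```bash
mkdir -p pics; ls
cat > h.py <<'E'
import numpy as np,cv2
from plant import get_state,get_image,calibration,robot,find_in,tip_of
def w(cam,u,v,d):
    c=calibration(cam);K=np.array(c["K"]);T=np.array(c["cam_to_world"])
    p=np.array([(u-K[0,2])/K[0,0]*d,(v-K[1,2])/K[1,1]*d,d,1]);return (T@p)[:3]
def wz(cam,u,v,z):
    a=w(cam,u,v,0.0);b=w(cam,u,v,1.0);return a+(b-a)*(z-a[2])/(b[2]-a[2])
def pix(cam,p):
    c=calibration(cam);K=np.array(c["K"]);T=np.linalg.inv(np.array(c["cam_to_world"]))
    q=T@np.append(p,1);q=K@q[:3];return q[:2]/q[2]
E
cat > a.py <<'E'
from h import *
s=get_state();print(s)
for c in("side","top"):
    im,d=get_image(c);cv2.imwrite(f"pics/{c}0.png",im);np.save(f"{c}0.npy",d)
    for n,z in(("press_axis",.2),("handle_grip",.23),("lever_tip",.226),("glass",0)):
        for r in tip_of(c,n)[:2]:
            print(c,n,r,wz(c,*r["centre"],z).round(4))
    print(np.array(calibration(c)["cam_to_world"]).round(3))
E
python3 a.py
```

```text
pics
{'time': 0.0, 'q': array([ 1.14538476e+00,  3.51219872e-01,  1.65241184e+00, -1.23744796e-05,
        1.13908093e+00, -8.46016299e-02]), 'qvel': array([ 0.00053343,  0.0013856 , -0.0007325 , -0.00126467,  0.00073052,
        0.00012675]), 'joint_torque': array([ 1.24530427e-03, -4.97319603e+01, -2.85262370e+01,  6.99438108e-02,
        2.56857852e-02, -1.31468705e-04]), 'ee_pos': array([0.18368427, 0.51807979, 0.22911504]), 'tool_rot': array([-0.40817252,  0.57788723,  0.40776505,  0.57720811]), 'ft_force': array([0.18648323, 0.21471684, 0.03757774]), 'torque': array([ 0.0450775 , -0.01885097,  0.04383845]), 'finger_gap': 0.09321077550307728}
side press_axis {'centre': [285.2, 194.5], 'confidence': 0.74} [0.5638 0.0018 0.2   ]
side handle_grip {'centre': [228.8, 182.7], 'confidence': 0.71} [ 0.4401 -0.016   0.23  ]
side lever_tip {'centre': [255.4, 183.7], 'confidence': 0.4} [ 0.4973 -0.0055  0.226 ]
side glass {'centre': [242.6, 211.0], 'confidence': 0.66} [0.4351 0.2971 0.    ]
side glass {'centre': [231.7, 185.7], 'confidence': 0.41} [0.371  0.4996 0.    ]
[[ 0.996  0.047 -0.074  0.549]
 [ 0.087 -0.425  0.901 -0.72 ]
 [ 0.011 -0.904 -0.427  0.528]
 [ 0.     0.     0.     1.   ]]
top press_axis {'centre': [298.3, 155.4], 'confidence': 0.73} [0.5593 0.0187 0.2   ]
top handle_grip {'centre': [319.6, 210.6], 'confidence': 0.72} [ 0.4452 -0.0188  0.23  ]
top glass {'centre': [180.6, 223.3], 'confidence': 0.83} [ 0.4308  0.2834 -0.    ]
[[ 0.019 -0.989  0.148  0.366]
 [-1.    -0.021 -0.013  0.113]
 [ 0.016 -0.148 -0.989  0.996]
 [ 0.     0.     0.     1.   ]]
```

View pics/top0.png

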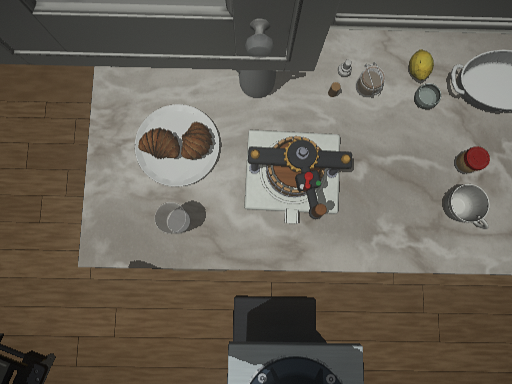

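View pics/side0.png

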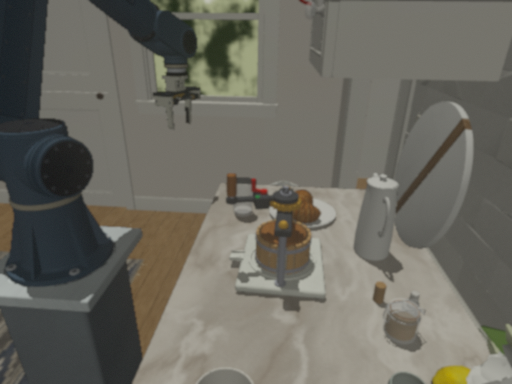

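Run:
```python
import cv2
a=cv2.imread("pics/top0.png")[110:260,230:380];b=cv2.imread("pics/side0.png")[140:290,190:340]
cv2.imwrite("pics/z0.png",cv2.hconcat([cv2.resize(a,(400,400),interpolation=2),cv2.resize(b,(400,400),interpolation=2)]))
```

```text
(no output)
```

View pics/z0.png

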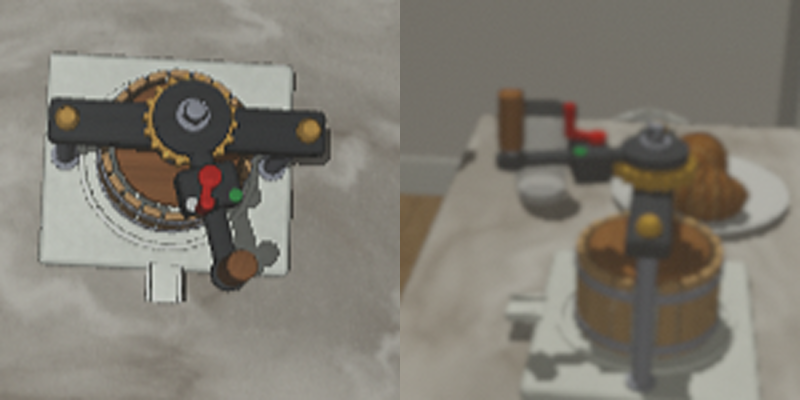

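The views agree: the lever sits on the white side (post at top px ~305,187; pivot ~309,176; grip ~319,209). The side view puts the press axis at a different y from the top view, so I'll check that next.

```bash
cat > b.py <<'E'
from h import *
from scipy.spatial.transform import Rotation as R
s=get_state();print(R.from_quat(s["tool_rot"]).as_matrix().round(3))
a=wz("top",254.4,153.9,.172);b=wz("top",345.5,158,.172);print("bolts",a,b,(a+b)/2,"yaw",np.arctan2(a[0]-b[0],-(a[1]-b[1])))
print("screw top",wz("top",302,152,.216))
print("post",wz("top",305,187,.232),"pivot",wz("top",308.8,175.6,.212))
d=np.load("top0.npy");im=cv2.imread("pics/top0.png")
def comp(mask):
    n,l,st,c=cv2.connectedComponentsWithStats(mask.astype(np.uint8));return l
hsv=cv2.cvtColor(im,cv2.COLOR_BGR2HSV)
v,u=np.mgrid[0:384,0:512]
P=np.stack([w("top",u[i,j],v[i,j],d[i,j]) for i in range(120,240) for j in range(230,380)]).reshape(120,150,3)
H=hsv[120:240,230:380].astype(int);
box=(P[...,2]>.0)
red=((H[...,0]<8)|(H[...,0]>172))&(H[...,1]>180)&(H[...,2]>100)
print("red",red.sum());q=P[red];print("post top pts",q[q[:,2]>.224].mean(0),(q[:,2]>.224).sum(),"bar",q[q[:,2]<.22].mean(0))
g=(P[...,2]>.24)&(P[...,2]<.262);print("grip top",P[g].mean(0),g.sum(),P[g].min(0),P[g].max(0))
sc=(P[...,2]>.209)&(P[...,2]<.23)&(P[...,0]>.54);print("screw",P[sc].mean(0),sc.sum(),P[sc].min(0),P[sc].max(0))
# plate
pl=(P[...,2]>.085)&(P[...,2]<.11)&(P[...,0]>.5);print("plate z hist",np.histogram(P[pl][:,2],bins=10))
E
python3 b.py
```

```text
[[ 0.    -0.943  0.334]
 [-0.     0.334  0.943]
 [-1.    -0.    -0.   ]]
bolts [0.56718806 0.10713593 0.172     ] [ 0.56274509 -0.0834517   0.172     ] [0.56496658 0.01184211 0.172     ] yaw 3.1182849011136304
screw top [0.56245158 0.0132751  0.216     ]
post [0.48980817 0.00940879 0.232     ] pivot [ 0.51598928 -0.00077755  0.212     ]Traceback (most recent call last):
  File "b.py", line 12, in <module>
    P=np.stack([w("top",u[i,j],v[i,j],d[i,j]) for i in range(120,240) for j in range(230,380)]).reshape(120,150,3)
                ~^^^^^^^^^^^^^^^^^^^^^^^^^^^^
  File "h.py", line 4, in w
    c=calibration(cam);K=np.array(c["K"]);T=np.array(c["cam_to_world"])
ValueError: time passes only in moves, steps and waits
```

```bash
cat > h.py <<'E'
import numpy as np,cv2
from plant import get_state,get_image,calibration,robot,find_in,tip_of
_C={}
def KT(cam):
    if cam not in _C:
        c=calibration(cam);_C[cam]=(np.array(c["K"]),np.array(c["cam_to_world"]))
    return _C[cam]
def w(cam,u,v,d):
    K,T=KT(cam)
    u,v,d=np.broadcast_arrays(u,v,np.asarray(d,float))
    p=np.stack([(u-K[0,2])/K[0,0]*d,(v-K[1,2])/K[1,1]*d,d],-1);return p@T[:3,:3].T+T[:3,3]
def wz(cam,u,v,z):
    a=w(cam,u,v,0.0);b=w(cam,u,v,1.0);return a+(b-a)*(z-a[2])/(b[2]-a[2])
def pix(cam,p):
    K,T=KT(cam);q=np.linalg.inv(T)@np.append(p,1);q=K@q[:3];return q[:2]/q[2]
E
sed -i 's/^P=.*/P=w("top",u,v,d)[120:240,230:380]/' b.py; python3 b.py
```

```text
[[ 0.    -0.943  0.334]
 [-0.     0.334  0.943]
 [-1.    -0.    -0.   ]]
bolts [0.56718806 0.10713593 0.172     ] [ 0.56274509 -0.0834517   0.172     ] [0.56496658 0.01184211 0.172     ] yaw 3.1182849011136304
screw top [0.56245158 0.0132751  0.216     ]
post [0.48980817 0.00940879 0.232     ] pivot [ 0.51598928 -0.00077755  0.212     ]
red 80
post top pts [0.48145801 0.01559886 0.30624723] 21 bar [0.51392227 0.00057377 0.21062767]
grip top [ 0.44630582 -0.01606482  0.25029163] 123 [ 0.43560833 -0.02810023  0.24135673] [ 0.45755372 -0.00560554  0.25429076]
screw [0.56468809 0.01169393 0.2161131 ] 52 [0.55746506 0.00335132 0.21031748] [0.57307785 0.01929386 0.22024193]
plate z hist (array([ 16,  36,  43,  27,  34,  99, 284, 247,  31,   2]), array([0.08506173, 0.08725706, 0.08945239, 0.09164771, 0.09384304,
       0.09603836, 0.09823369, 0.10042901, 0.10262434, 0.10481966,
       0.10701499]))
```

Request:
{"api": "move_arm", "payload": {
  "deltas": "-0.025 0 0 -0.17;-0.025 0 0 -0.17;0 -0.031 -0.047 0;0 -0.031 -0.047 0;0 -0.031 -0.047 0;0 -0.031 -0.047 0;0 -0.031 -0.047 0;0 -0.031 -0.047 0;0 -0.031 -0.047 0;0 -0.031 -0.047 0;0 -0.031 -0.047 0;0 -0.031 -0.047 0",
  "jaw": 0
}}

```text
time: 2.0
ee_pos: [0.4943, 0.0463, 0.2798]
tool_rot: [-0.5, 0.5, 0.5, 0.5]
ft_force: [1.0, 1.3, 0.6]
finger_gap: 0.0007
```

Request:
{"api": "move_arm", "payload": {
  "deltas": "0 0 0 0;0 0 0 0"
}}

```text
time: 2.25
ee_pos: [0.4931, 0.0483, 0.2795]
tool_rot: [-0.499, 0.5, 0.5, 0.5]
ft_force: [-0.5, 0.1, 0.4]
finger_gap: 0.0007
```

Request:
{"api": "move_arm", "payload": {
  "deltas": "0.026 0 0 0;0.026 0 0 0;0 0 0 0"
}}

```text
time: 2.62
ee_pos: [0.4922, 0.0492, 0.2266]
tool_rot: [-0.499, 0.501, 0.501, 0.499]
ft_force: [0.6, 0.3, 0.3]
finger_gap: 0.0004
```

```bash
cat > look.py <<'E'
from h import *
import sys
t=sys.argv[1]
a,da=get_image("top");b,db=get_image("side");np.save("top.npy",da);np.save("side.npy",db)
cv2.imwrite(f"pics/top{t}.png",a);cv2.imwrite(f"pics/side{t}.png",b)
cv2.imwrite(f"pics/z{t}.png",cv2.hconcat([cv2.resize(a[110:260,230:380],(400,400),interpolation=2),cv2.resize(b[140:290,190:340],(400,400),interpolation=2)]))
s=get_state();print(s["time"],s["ee_pos"].round(4),s["ft_force"].round(2),s["finger_gap"])
E
python3 look.py 1
```

```text
2.725 [0.4935 0.0489 0.2285] [0.86 0.54 0.06] 0.0001123498362161305
```

View pics/z1.png

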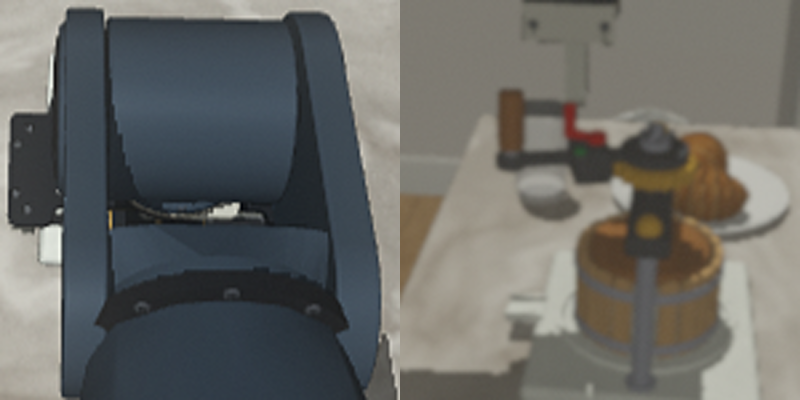

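The side view shows the finger directly behind the red post at (577,90), at the right height. I'll push toward green now.

Request:
{"api": "move_arm", "payload": {
  "deltas": "0 0 -0.009 0;0 0 -0.008 0;0 0 -0.006 0;0 0 -0.006 0;0 0 -0.006 0;0 0 -0.005 0;0 0 0 0"
}}

```text
time: 3.6
ee_pos: [0.4935, 0.0077, 0.2276]
tool_rot: [-0.5, 0.5, 0.5, 0.5]
ft_force: [-0.4, 0.1, -0.0]
finger_gap: 0.0008
```

```bash
python3 look.py 2
```

```text
3.7 [0.4933 0.008  0.2276] [-0.79 -0.6   0.5 ] 0.00047516165288534506
```

View pics/z2.png

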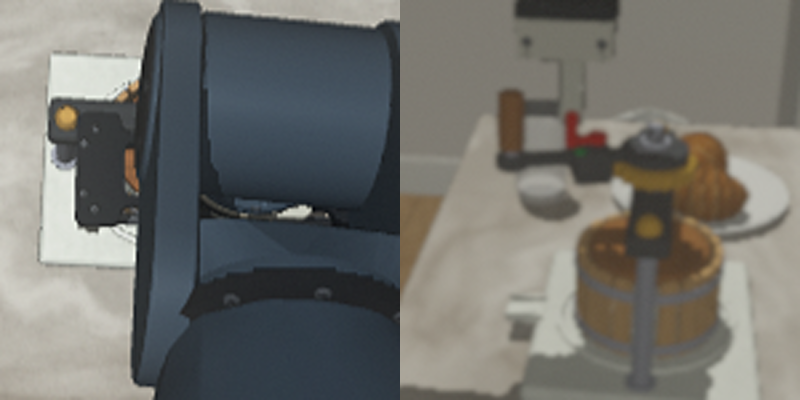

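The post has moved toward the camera and mostly hides the green dot. I'll push a little further to reach the stop.

Request:
{"api": "move_arm", "payload": {
  "deltas": "0 0 -0.003 0;0 0 -0.002 0;0 0 0 0"
}}

```text
time: 4.08
ee_pos: [0.4934, 0.0031, 0.2277]
tool_rot: [-0.5, 0.5, 0.5, 0.5]
ft_force: [1.2, 1.0, -1.1]
finger_gap: 0.0007
```

Request:
{"api": "move_arm", "payload": {
  "deltas": "0 0 -0.002 0;0 0 -0.001 0;0 0 0 0"
}}

```text
time: 4.45
ee_pos: [0.4934, 0.0, 0.2276]
tool_rot: [-0.5, 0.5, 0.5, 0.5]
ft_force: [1.7, 1.5, 0.1]
finger_gap: 0.0004
```

Request:
{"api": "move_arm", "payload": {
  "deltas": "0 0 0.02 0;-0.04 0 0.02 0;-0.03 0.02 0.05 0;0 0.02 0.05 0;0 0.02 0.05 0;0 0 0 0",
  "jaw": 0.05
}}

```text
time: 5.2
ee_pos: [0.4323, 0.1922, 0.2977]
tool_rot: [0.501, -0.499, -0.501, -0.499]
ft_force: [0.6, -0.1, 0.7]
finger_gap: 0.0493
```

```bash
python3 look.py 3
cat > m.py <<'E'
from h import *
d=np.load("top.npy");v,u=np.mgrid[0:384,0:512];P=w("top",u,v,d)[120:240,230:380]
g=(P[...,2]>.24)&(P[...,2]<.262)&(P[...,0]<.5)&(P[...,1]>-.12)&(P[...,1]<.12);print("grip top",P[g].mean(0),g.sum(),P[g].min(0),P[g].max(0))
pl=(P[...,2]>.085)&(P[...,2]<.16)&(P[...,0]>.5)&(np.hypot(P[...,0]-.564,P[...,1]-.012)<.05);h=np.histogram(P[pl][:,2],bins=25);print(*[f"{b:.3f}:{a}" for a,b in zip(*h)])
E
python3 m.py
```

```text
5.3 [0.4335 0.1899 0.2976] [ 1.17  0.47 -0.49] 0.04976296492682925
grip top [ 0.44938409 -0.0274385   0.25013717] 122 [ 0.43910322 -0.03907704  0.24086913] [ 0.45964985 -0.01708679  0.25534484]
0.094:3 0.097:79 0.100:228 0.102:51 0.105:2 0.107:1 0.110:0 0.113:0 0.115:0 0.118:0 0.121:0 0.123:0 0.126:0 0.128:0 0.131:0 0.134:0 0.136:0 0.139:0 0.141:0 0.144:0 0.147:0 0.149:1 0.152:1 0.155:2 0.157:2
```

View pics/z3.png

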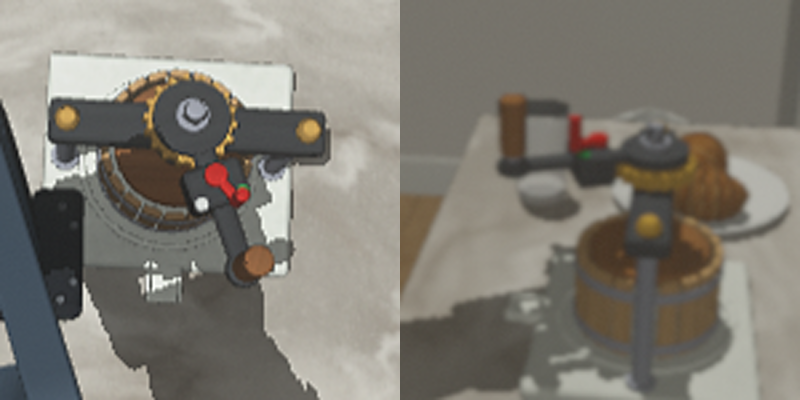

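The lever now sits on the green dot (240,190), with the white dot exposed. The handle was nudged about 0.1 rad counter-clockwise, and the grip is at about (0.449,-0.0275). Next I'll go to the grip.

Request:
{"api": "move_arm", "payload": {
  "deltas": "0 -0.003 -0.044 0;0 -0.003 -0.044 0;0 -0.003 -0.044 0;0 -0.003 -0.044 0;0 -0.003 -0.042 0;0 0 0 -0.165;0 0 0 -0.165;0 0 0 0;0 0 0 0",
  "jaw": 0.055
}}

```text
time: 6.42
ee_pos: [0.4483, -0.0285, 0.2976]
tool_rot: [-0.574, 0.413, 0.574, 0.413]
ft_force: [-0.6, -0.4, -0.9]
finger_gap: 0.0549
```

```bash
python3 look.py 4
```

```text
6.525 [ 0.4483 -0.0281  0.2976] [-0.49 -0.54 -0.27] 0.05498685329505172
```

View pics/z4.png

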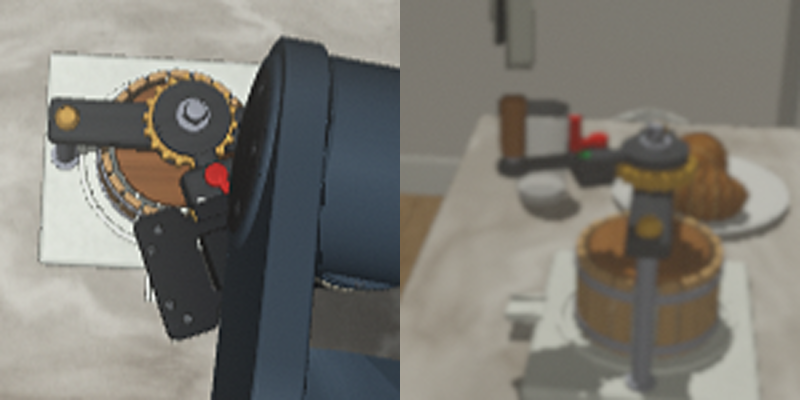

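Request:
{"api": "move_arm", "payload": {
  "deltas": "0.025 0 0 0;0.025 0 0 0;0.02 0 0 0;0 0 0 0"
}}

```text
time: 7.02
ee_pos: [0.4478, -0.0278, 0.2268]
tool_rot: [-0.574, 0.412, 0.576, 0.411]
ft_force: [0.5, -0.4, -0.1]
finger_gap: 0.0549
```

Request:
{"api": "move_arm", "payload": {
  "deltas": "0 0 0 0;0 0 0 0;0 0 0 0;0 0 0 0",
  "jaw": 0.026
}}

```text
time: 7.52
ee_pos: [0.4484, -0.0278, 0.2279]
tool_rot: [0.575, -0.411, -0.575, -0.411]
ft_force: [-0.3, -0.2, -0.3]
finger_gap: 0.0268
```

Request:
{"api": "move_arm", "payload": {
  "deltas": "0 -0.00156 0.01944 0.16;0 -0.00156 0.01944 0.16;0 -0.00156 0.01944 0.16;0 -0.00156 0.01944 0.16;0 -0.00156 0.01944 0.16;0 -0.00156 0.01944 0.16;0 0 0 0"
}}

```text
time: 8.4
ee_pos: [0.4655, 0.0841, 0.2276]
tool_rot: [-0.321, 0.63, 0.321, 0.63]
ft_force: [0.1, -0.0, 0.1]
finger_gap: 0.0259
```

```bash
cat > ph.py <<'E'
from h import *
from scipy.spatial.transform import Rotation as R
s=get_state();p=s["ee_pos"];z=R.from_quat(s["tool_rot"]).as_matrix()[:,2]
d=p[:2]-[.564,.0122];print("r",np.hypot(*d),"phi",np.arctan2(-d[1],-d[0]),"toolphi",np.arctan2(-z[0],z[1]),"z",p[2],s["ft_force"],s["q"].round(2))
E
python3 ph.py
```

```text
r 0.1219275552620799 phi -0.630935962724067 toolphi -0.6284643945544321 z 0.22760745086250747 [ 0.10320783 -0.03374373  0.08980176] [ 0.08  0.21  1.84  0.    1.08 -0.86]
```

Request:
{"api": "move_arm", "payload": {
  "deltas": "0 -0.00146 -0.01883 -0.155;0 -0.00146 -0.01883 -0.155;0 -0.00146 -0.01883 -0.155;0 -0.00146 -0.01883 -0.155;0 -0.00146 -0.01883 -0.155;0 -0.00146 -0.01883 -0.155;0 -0.00146 -0.01883 -0.155;0 -0.00146 -0.01883 -0.155;0 0 0 0"
}}

```text
time: 9.52
ee_pos: [0.4635, -0.0591, 0.2275]
tool_rot: [-0.627, 0.327, 0.627, 0.327]
ft_force: [-0.3, 0.4, -0.8]
finger_gap: 0.0257
```

```bash
python3 ph.py; python3 look.py 5;python3 m.py
```

```text
r 0.12322581663373106 phi 0.6173991439527485 toolphi 0.6099260643937353 z 0.22754524373257726 [-0.25458043  0.39250286 -0.79009763] [-0.23  0.2   1.86 -0.    1.08 -2.41]
9.625 [ 0.4633 -0.0582  0.2276] [0.5  0.37 0.68] 0.02595937969606978m.py:3: RuntimeWarning: Mean of empty slice.
  g=(P[...,2]>.24)&(P[...,2]<.262)&(P[...,0]<.5)&(P[...,1]>-.12)&(P[...,1]<.12);print("grip top",P[g].mean(0),g.sum(),P[g].min(0),P[g].max(0))
  ret = um.true_divide(
Traceback (most recent call last):
  File "m.py", line 3, in <module>
    g=(P[...,2]>.24)&(P[...,2]<.262)&(P[...,0]<.5)&(P[...,1]>-.12)&(P[...,1]<.12);print("grip top",P[g].mean(0),g.sum(),P[g].min(0),P[g].max(0))
                                                                                                                        ~~~~~~~~^^^
ValueError: zero-size array to reduction operation minimum which has no identity
```

View pics/z5.png

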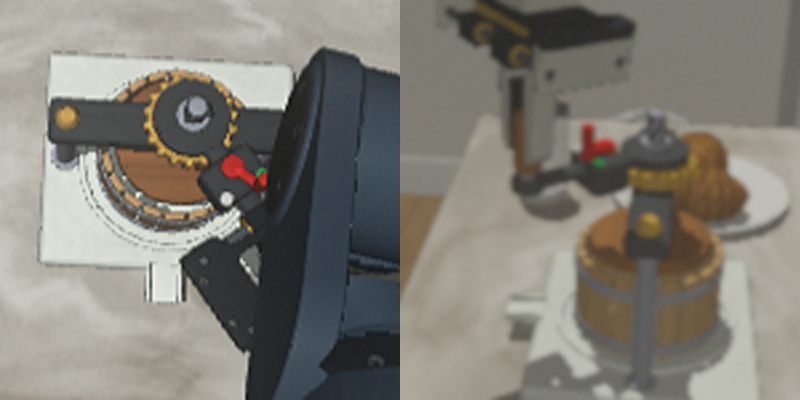

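The plate is visibly higher in the basket and the lever is still on green. Another cycle.

Request:
{"api": "move_arm", "payload": {
  "deltas": "0 -0.0025 0.01883 0.155;0 -0.00146 0.01883 0.155;0 -0.00146 0.01883 0.155;0 -0.00146 0.01883 0.155;0 -0.00146 0.01883 0.155;0 -0.00146 0.01883 0.155;0 -0.00146 0.01883 0.155;0 -0.00146 0.01883 0.155;0 0 0 0"
}}

```text
time: 10.75
ee_pos: [0.4659, 0.085, 0.2276]
tool_rot: [-0.321, 0.63, 0.321, 0.63]
ft_force: [-0.7, -0.7, -0.0]
finger_gap: 0.0263
```

```bash
python3 ph.py
```

```text
r 0.1221823456801365 phi -0.6382193627163509 toolphi -0.6292074875356886 z 0.2275844723932386 [-0.73752112 -0.73436043 -0.0203186 ] [ 0.08  0.21  1.84 -0.    1.08 -0.86]
```

Request:
{"api": "move_arm", "payload": {
  "deltas": "0 -0.00146 -0.01883 -0.155;0 -0.00146 -0.01883 -0.155;0 -0.00146 -0.01883 -0.155;0 -0.00146 -0.01883 -0.155;0 -0.00146 -0.01883 -0.155;0 -0.00146 -0.01883 -0.155;0 -0.00146 -0.01883 -0.155;0 -0.00146 -0.01883 -0.155;0 0 0 0"
}}

```text
time: 11.88
ee_pos: [0.4642, -0.0583, 0.2275]
tool_rot: [-0.627, 0.327, 0.627, 0.327]
ft_force: [-0.1, 0.2, -0.1]
finger_gap: 0.0263
```

```bash
python3 ph.py; sed -i 's/^g=.*//' m.py; python3 look.py 6;python3 m.py
```

```text
r 0.12220995987011586 phi 0.6147522867715232 toolphi 0.6094324130815135 z 0.227528684678578 [-0.11484373  0.24572241 -0.13368891] [-0.22  0.2   1.86 -0.    1.08 -2.4 ]
11.975 [ 0.464  -0.0575  0.2276] [-0.19 -0.2   0.12] 0.02601830295850999
0.119:10 0.121:63 0.122:137 0.124:140 0.125:34 0.127:6 0.128:1 0.130:0 0.131:0 0.133:0 0.134:0 0.136:0 0.137:0 0.139:0 0.140:0 0.142:0 0.143:0 0.145:0 0.146:0 0.148:0 0.149:0 0.151:0 0.152:2 0.154:0 0.155:3
```

View pics/z6.png

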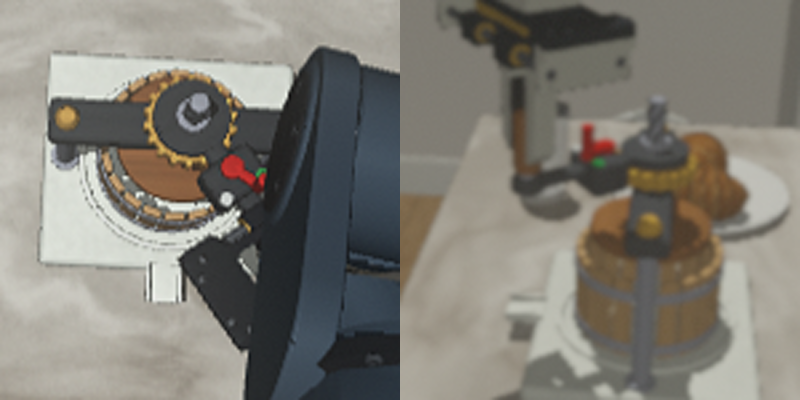

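The plate top went from about 0.101 to 0.1235 m, so the joint is near 0.023. That only just passes, so I'll do one more cycle; it stays below the 0.045 stop.

Request:
{"api": "move_arm", "payload": {
  "deltas": "0 -0.00146 0.01883 0.155;0 -0.00146 0.01883 0.155;0 -0.00146 0.01883 0.155;0 -0.00146 0.01883 0.155;0 -0.00146 0.01883 0.155;0 -0.00146 0.01883 0.155;0 -0.00146 0.01883 0.155;0 -0.00146 0.01883 0.155;0 0 0 0"
}}

```text
time: 13.1
ee_pos: [0.4658, 0.085, 0.2276]
tool_rot: [-0.321, 0.63, 0.321, 0.63]
ft_force: [0.5, -0.2, -0.2]
finger_gap: 0.0261
```

```bash
python3 ph.py
```

```text
r 0.12225027618300138 phi -0.6381334795575723 toolphi -0.6294135220978372 z 0.22763221006681847 [ 0.50379073 -0.18577442 -0.18696546] [ 0.08  0.21  1.84 -0.    1.08 -0.86]
```

Request:
{"api": "move_arm", "payload": {
  "deltas": "0 -0.00146 -0.01883 -0.155;0 -0.00146 -0.01883 -0.155;0 -0.00146 -0.01883 -0.155;0 -0.00146 -0.01883 -0.155;0 -0.00146 -0.01883 -0.155;0 -0.00146 -0.01883 -0.155;0 -0.00146 -0.01883 -0.155;0 0 0 0"
}}

```text
time: 14.1
ee_pos: [0.4545, -0.042, 0.2276]
tool_rot: [-0.6, 0.375, 0.6, 0.375]
ft_force: [-0.1, -0.1, 0.8]
finger_gap: 0.0259
```

Request:
{"api": "move_arm", "payload": {
  "deltas": "0 0 0 0;0 0 0 0;0 0 0 0",
  "jaw": 0.05
}}

```text
time: 14.48
ee_pos: [0.4549, -0.041, 0.2277]
tool_rot: [0.6, -0.375, -0.6, -0.375]
ft_force: [-0.0, 0.6, 0.2]
finger_gap: 0.0489
```

Request:
{"api": "move_arm", "payload": {
  "deltas": "-0.025 0 0 0;-0.025 0 0 0;-0.03 0 0 0;0 0.03 0 0;0 0.04 -0.02 0;0 0.04 -0.04 0;0 0 -0.04 0;0 0 -0.04 0;0 0 0 0;0 0 0 0"
}}

```text
time: 15.72
ee_pos: [0.4173, -0.2148, 0.3074]
tool_rot: [-0.599, 0.375, 0.6, 0.375]
ft_force: [-0.5, 0.8, -0.2]
finger_gap: 0.0498
```

```bash
python3 look.py 7;python3 m.py
python3 - <<'E'
from h import *
for r in tip_of("top","glass"): print(r,wz("top",*r["centre"],0))
E
```

```text
15.825 [ 0.4173 -0.2145  0.3077] [ 0.57 -0.11 -0.57] 0.04982004348758185
0.130:18 0.131:53 0.132:101 0.133:98 0.135:54 0.136:20 0.137:2 0.138:1 0.139:0 0.141:0 0.142:0 0.143:0 0.144:0 0.145:0 0.147:0 0.148:0 0.149:0 0.150:0 0.152:0 0.153:1 0.154:1 0.155:1 0.156:1 0.158:1 0.159:1
{'centre': [178.0, 222.3], 'confidence': 0.94} [0.43310334 0.28985114 0.        ]
{'centre': [298.5, 151.2], 'confidence': 0.48} [ 0.61871122 -0.00532886  0.        ]
{'centre': [332.8, 205.6], 'confidence': 0.26} [ 0.48213384 -0.09105121  0.        ]
```

View pics/z7.png

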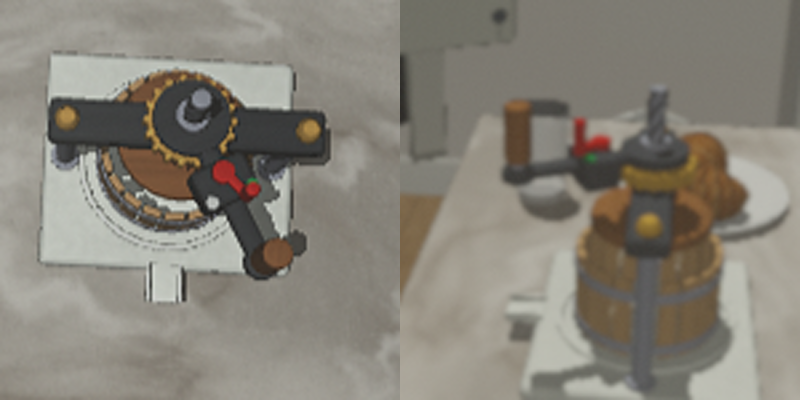

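View pics/top7.png

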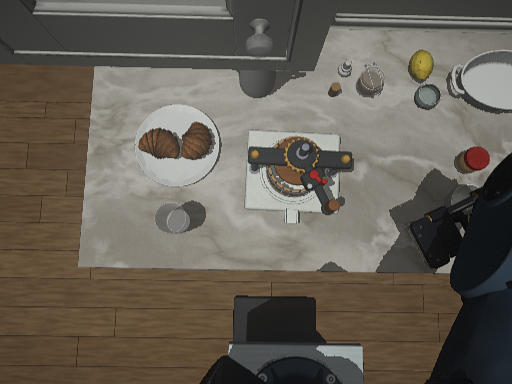

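The plate top is at 0.133 m, so its underside is about 23 mm above the rim. The lever is on green, the glass is where it was, and the arm is clear of everything.

```bash
python3 -c "
from plant import robot
print(robot.job_done())"
```

```text
the job is handed in; nothing more can be done
None
```

The press job is done and handed in at about 16 s. I pushed the red lever over to the green dot with the closed fingers. I then swung the handle through three driving strokes with the jaws loosely round the grip, opened them and moved the arm clear.

- **Plate:** its top rose from about 0.101 m to 0.133 m. The underside is therefore about 23 mm above the basket rim, where 10 mm was needed.
- **Lever:** it is still on the green side in the last pictures.
- **Handle:** pushing the lever fully to its stop also nudged the handle about 0.1 rad counter-clockwise before the swings began.
- **Glass:** it looks untouched at top-camera pixel (178, 222). The network's position differs by 7 mm from its first reading. Its pixel reading shifted by 2.6, which I put down to noise because the pictures look unchanged.
- **Forces:** wrist readings after each move stayed below about 2.5 N.
- **Disagreement:** the two cameras' network estimates of the press axis differed by 17 mm in y. I used the depth and bolt measurements instead, and these matched the 122 mm handle radius.

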